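# Pull the orange knob off the table hob

## Task

The orange knob of the little table hob has to come off for cleaning. Hook the puller's prongs under the orange knob, pull it straight up off its spindle, and stand the puller upright on the wooden chopping board with the knob still lying on its prongs. Leave the white knob on the hob.

Things in the scene. Friction and masses are not known exactly. Their poses are not given: they have to be found in the camera images.
- puller: C-shaped steel knob puller standing on two level prongs, 90 g. Origin: underside of prongs, straight below the grip; z up, x the way the prongs point (open side). Prongs: z 0-6 mm, x -44 to 32, |y| 16 to 25. Upright back plate: x -44 to -36, 50 wide. Beam above: underside z 54. Blue grip on it: 32 (x) by 20 (y) mm, z 62 to 106. A hooked knob has its axis near x = y = 0.
- orange_knob: Orange push-on knob, 52 mm wide, 18 high, 30 g, left or right on the hob's front deck. Origin: centre of its underside; z up, x to the hob's back (bring the prongs in along +x). A black collar 19 mm wide holds its underside 22 mm over the deck; the deck is 55 mm high and begins 40 mm in front of the knob's axis. Held by friction, 6 to 11 N; off after 13 mm of straight pull.
- white_knob: The hob's other knob, white, 110 mm beside the orange one, of the same shape and fit. It stays on the hob.
- board: Wooden chopping board lying flat and fixed on the worktop, 300 x 200 mm, 21 mm thick. Origin: centre of its underside; x is along its short (200 mm) side, y along its long (300 mm) side.
There are look-alikes about, which are no part of the job. Leave any green or turquoise look-alike of the puller alone.

How it is judged:
On the way, in this order (a step that is already met when the one before it is completed fails the run):
1. the puller's prongs are under the orange knob while it still sits on its spindle (distance of orange_knob from where it was at the start of the episode below 0.006 m and x of orange_knob in the frame of puller between -0.02 and 0.025 m and y of orange_knob in the frame of puller between -0.015 and 0.015 m and z of orange_knob in the frame of puller between 0.003 and 0.03 m), for 0.1 s.
2. the orange knob is off its spindle, carried up on the prongs (height (world z) of orange_knob above 0.097 m and x of orange_knob in the frame of puller between -0.025 and 0.03 m and y of orange_knob in the frame of puller between -0.02 and 0.02 m and z of orange_knob in the frame of puller between 0 and 0.02 m), for 0.2 s.
At the end, for the whole second after the job is handed in: Puller upright (10 degrees) on the board, origin inside its outline, within 8 mm of its top; orange knob on the prongs (axis within 35 mm of the grip axis, underside 0 to 20 mm above the prongs' underside); both at rest; white knob within 10 mm of its start (x of puller in the frame of board between -0.1 and 0.1 m and y of puller in the frame of board between -0.15 and 0.15 m and z of puller in the frame of board between 0.013 and 0.029 m and angle between puller's own z axis and vertical below 0.17 rad and horizontal distance between orange_knob and puller below 0.035 m and z of orange_knob in the frame of puller between 0 and 0.02 m and linear speed of each of puller, orange_knob below 0.02 m/s and distance of white_knob from where it was at the start of the episode below 0.01 m); the robot touches nothing.
It fails at once if the white knob is pulled off its place (more than 10 mm) (distance of white_knob from where it was at the start of the episode above 0.01 m).
It also fails if it takes over 61 s, if anything falls off the work surface, if the arm or the gripper's body presses on something with over 40 N, if the wrist force passes 120 N, or if a joint passes its speed limit or range.

## Robot

A 6-joint arm with a two-finger parallel gripper is mounted at the origin on a cart in front of the work surface, level with it; the furniture and walls round the work are solid. World frame = base frame: x ahead of the robot, y to its left, z up, the work surface at z = 0. Lengths are in m, angles in rad, forces in N, time in s.
With the tool pointing down it reaches from about 0.2 to 0.875 m from the base axis. Payload 3.4 kg.
Tool frame: the origin (TCP) lies at the very end of the fingers, on their centre line; the grasp point (between the pads) lies 19 mm behind it; z points along the fingers, y is the line along which they close (so a half turn about z gives the same grasp; the last joint's range is limited). The gripper opens to 94 mm and grips with 3 to 60 N. Pads are 16 mm wide; open, the fingers measure 119 mm over their backs; the gripper's body (75 mm by 177 mm) begins 78 mm behind the grasp point.
Start: joints at [-1.347, 0.276, 1.505, -0, 1.361, -0.121], TCP at [0.194, -0.541, 0.205] pointing down, gripper open.
Joint ranges: [-2.89, 2.89], [-0.75, 2.08], [0.22, 2.7], [-1.18, 4.32], [0.11, 2.71], [-2.7, 2.7]. Speed limits (rad/s): [2.57, 2.57, 3.14, 3.14, 3.14, 3.14].

## Interface

Orientations are given as a rotation vector (axis times angle).
In Python, from workcell import r gives the robot as it stands. Calls block until the motion is done:
- r.move_ptp(position, orientation): joint-space move of the TCP to a pose.
- r.move_straight(position, orientation=None, vel=0.15, f_stop=None): straight line of the TCP; orientation=None keeps the orientation; vel is the mean speed in m/s. With f_stop (N) it stops when the force on the tool has changed by that much, and returns True; else False.
- r.movej(angles): joint-space move.
- r.set_gripper(opening): finger opening in m; the grip force is fixed at half the most; returns when the fingers have stopped.
- r.pause(seconds).
- r.ik(position, orientation): joint angles nearest the present ones, or None.
- r.capture(name): name is "side" or "top" or "wrist"; returns the picture (384x512x3 uint8, red, green, blue); there is no depth.
- r.camera_model(name): a dict with "intrinsics" (3x3 intrinsics, pixels), "k1" (the pictures are not rectified: a ray, as slopes to the right and down, at radius r is drawn at 1 + k1 r^2 times it, then the intrinsics apply), "camera_from_world" (4x4, takes a point from world to camera coordinates); the wrist camera has in their place "mount" (4x4, takes a point from camera to tool coordinates, whose origin is the TCP and whose axes are the flange's). Camera axes: x right, y up, looking along -z (the intrinsics and any distortion apply to the point x, -y, -z); pixel columns grow to the right and rows downward; lengths in m; the calibration is good to about 2 mm. A picture is of the moment at which its call begins: read the wrist's pose just before it. camera_model takes no time and is no camera call.
A pose or a line that the arm cannot do raises r.MotionError and nothing moves.
- r.hand_in(): hands the job in; it is judged then, once.
Trained networks look in the newest picture that a camera, given by its name, has taken for a name from the list of things; names that differ only in an ending like _2 or _b are one class to them, and where a whole thing is asked for, a point or a joint stands for the part that bears it (a point fixed in the world has none). Each returns a list of dicts, best first, with "score" (0 to 1); they miss things now and then, are a little off and sometimes report something else, mostly with a low value. They report only what shows in the picture. A call takes as long as a camera call. They do not tell look-alikes from the thing itself.
- r.spot_in(camera, name): "extent" ([left, top, right, bottom] in pixels, round what is visible of it).
Readings, each from a call of its own:
- r.read_t(): time.
- r.read_qpos(): joint angles.
- r.read_dq(): joint speeds.
- r.read_tau(): joint torques, N m.
- r.read_tool_pos(): TCP position.
- r.read_tool_rot(): TCP orientation.
- r.read_ft_force(): force on the tool from outside, world axes, zero at the start.
- r.read_torque(): the same for the moment, N m.
- r.read_opening(): finger opening in m.
- r.read_gripper_force(): force on a finger pad.
Only numpy, scipy, OpenCV 4.12 (cv2) and the standard library are available. Lean on these libraries where they do the work, as an engineer would, in place of code of your own. Each camera call takes 0.05 s, during which the arm holds its last target. There are 200 camera calls.

## Working session

There is one attempt and no reset: what is moved stays moved. The work goes in short steps, each a Python script; the robot and the scene stay as the last script left them, time stands still between calls to the robot, and variables do not carry over. Pictures are saved under pics/ and viewed, at most 10 in all, crops included, and the job is handed in when it is done.

```bash
mkdir -p pics; ls
python3 - <<'E'
from workcell import r
import cv2, numpy as np
a=r.capture("top"); b=r.capture("side")
cv2.imwrite("pics/top.png",cv2.resize(a[:,:,::-1],(800,600),interpolation=cv2.INTER_CUBIC)); cv2.imwrite("pics/side.png",cv2.resize(b[:,:,::-1],(800,600),interpolation=cv2.INTER_CUBIC))
for c in ("top","side"):
  for n in ("puller","orange_knob","white_knob","board"):
    print(c,n,[(round(d["score"],2),np.round(d["extent"]).tolist()) for d in r.spot_in(c,n)])
  m=r.camera_model(c); print({k:np.round(v,4).tolist() for k,v in m.items()})
print(r.camera_model("wrist"), r.read_t())
E
```

```text
pics
top puller [(0.83, [118.0, 161.0, 145.0, 193.0]), (0.78, [153.0, 178.0, 174.0, 204.0]), (0.68, [173.0, 214.0, 204.0, 239.0])]
top orange_knob [(0.5, [219.0, 173.0, 237.0, 194.0])]
top white_knob [(0.8, [257.0, 176.0, 273.0, 192.0])]
top board [(0.91, [344.0, 150.0, 416.0, 246.0]), (0.46, [216.0, 173.0, 239.0, 193.0])]
{'intrinsics': [[370.1085, 0.0, 257.6006], [0.0, 370.1085, 192.0881], [0.0, 0.0, 1.0]], 'k1': -0.0062, 'camera_from_world': [[0.0101, -0.9999, -0.0091, 0.0199], [0.9848, 0.0083, 0.1734, -0.4911], [-0.1733, -0.0107, 0.9848, -1.0968], [0.0, 0.0, 0.0, 1.0]]}
side puller [(0.89, [208.0, 156.0, 232.0, 188.0]), (0.76, [195.0, 171.0, 214.0, 202.0])]
side orange_knob [(0.46, [243.0, 173.0, 260.0, 181.0])]
side white_knob [(0.27, [209.0, 159.0, 226.0, 190.0])]
side board [(0.97, [278.0, 229.0, 393.0, 294.0])]
{'intrinsics': [[454.9869, 0.0, 255.8222], [0.0, 454.9869, 195.9598], [0.0, 0.0, 1.0]], 'k1': 0.0579, 'camera_from_world': [[0.8262, -0.5632, 0.0164, -0.3744], [0.2086, 0.3327, 0.9197, -0.1632], [-0.5234, -0.7564, 0.3923, -1.3165], [0.0, 0.0, 0.0, 1.0]]}
{'intrinsics': array([[274.61692686,   0.        , 257.45291897],
       [  0.        , 274.61692686, 192.23971696],
       [  0.        ,   0.        ,   1.        ]]), 'k1': -0.03740065268667857, 'mount': array([[-2.92127739e-04,  9.72533357e-01,  2.32763366e-01,
         6.86467695e-02],
       [ 9.99999832e-01,  1.67631229e-04,  5.54643672e-04,
         1.37775598e-03],
       [ 5.00391063e-04,  2.32763489e-01, -9.72533242e-01,
        -1.78737407e-01],
       [ 0.00000000e+00,  0.00000000e+00,  0.00000000e+00,
         1.00000000e+00]])} 0.5
```

View pics/top.png

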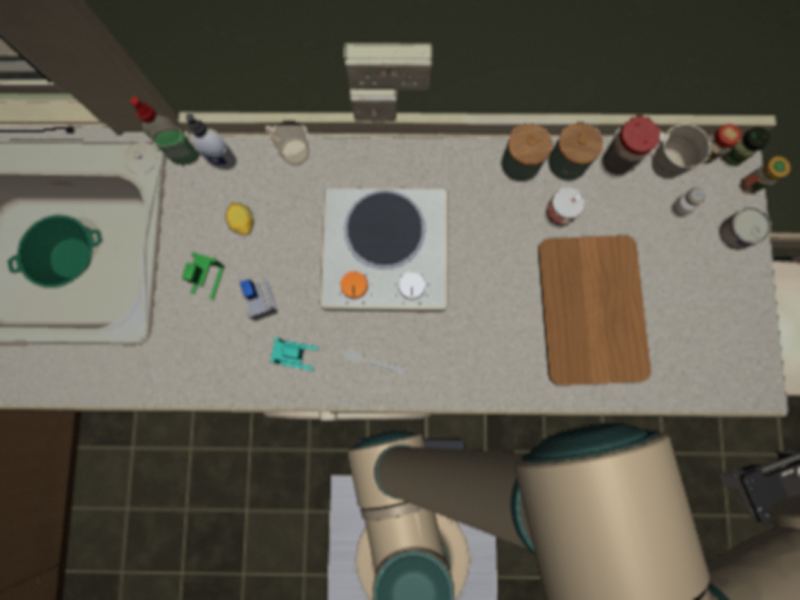

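View pics/side.png

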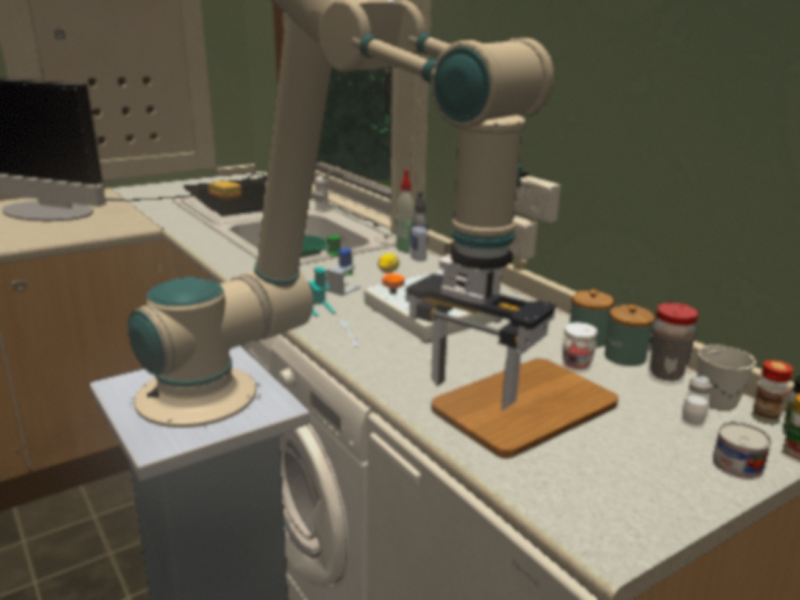

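The top view shows the real puller (grey, blue grip) near (255,295) in the 800 px picture. The green one at (203,275) and the turquoise one at (290,353) are look-alikes. Orange knob is at (354,285), white knob at (411,285), board at (595,310).

```bash
cat > h.py <<'E'
from workcell import r
import cv2, numpy as np
from scipy.spatial.transform import Rotation as R
def cam(name):
    m=r.camera_model(name); K=m["intrinsics"]
    if name=="wrist":
        T=np.eye(4); T[:3,:3]=R.from_rotvec(r.read_tool_rot()).as_matrix(); T[:3,3]=r.read_tool_pos()
        return K,m["k1"],T@m["mount"]
    return K,m["k1"],np.linalg.inv(m["camera_from_world"])
def back(c,uv,z):
    K,k1,W=c
    q=cv2.undistortPoints(np.array([[uv]],float),K,np.array([k1,0,0,0.]))[0,0]
    d=W[:3,:3]@np.array([q[0],-q[1],-1]); o=W[:3,3]
    return o+d*(z-o[2])/d[2]
def proj(c,p):
    K,k1,W=c
    q=np.linalg.inv(W)@np.append(p,1); s=np.array([q[0],-q[1]])/-q[2]
    s=s*(1+k1*(s@s)); return s*[K[0,0],K[1,1]]+K[:2,2]
def down(yaw): # tool x axis at heading yaw, z down
    c,s=np.cos(yaw),np.sin(yaw)
    return R.from_matrix(np.array([[c,s,0],[s,-c,0],[0,0,-1]])).as_rotvec()
E
python3 - <<'E'
from h import *
M=R.from_rotvec(r.read_tool_rot()).as_matrix(); print(np.round(M,3).tolist())
t=cam("top")
ctr=lambda e:((e[0]+e[2])/2,(e[1]+e[3])/2)
print("grip",back(t,(159,184.5),.106),"knob",back(t,ctr((219,173,237,190)),.095),"white",back(t,ctr((257,176,273,192)),.095),"board",back(t,(380.5,198),.021))
for c in [(344,152),(405,150),(416,244),(354,246)]: print(back(t,c,.021))
g=back(t,(159,184.5),.106)
for yaw in (0,np.pi,np.pi/2,-np.pi/2):
    print(yaw, r.ik([g[0],g[1],.3],down(yaw)))
# wrist view from above between puller and hob
r.move_ptp([g[0]-.0,g[1]-.05,.30],down(0)); 
c=cam("wrist"); a=r.capture("wrist"); np.save("w1.npy",a)
import pickle; pickle.dump(c,open("w1.pkl","wb"))
cv2.imwrite("pics/w1.png",cv2.resize(a[:,:,::-1],(800,600),interpolation=cv2.INTER_CUBIC))
for n in ("puller","orange_knob","white_knob"):
    print(n,[(round(d["score"],2),np.round(d["extent"]).tolist()) for d in r.spot_in("wrist",n)])
print(r.read_qpos(),r.read_t())
E
```

```text
[[0.941, 0.338, 0.0], [0.338, -0.941, -0.0], [0.0, 0.0, -1.0]]
grip [0.49993289 0.3124713  0.106     ] knob [0.51278363 0.11163057 0.095     ] white [0.50615551 0.00229485 0.095     ] board [ 0.47927754 -0.35943335  0.021     ]
[ 0.62717729 -0.2501025   0.021     ]
[ 0.63532439 -0.44499539  0.021     ]
[ 0.33778383 -0.46107139  0.021     ]
[ 0.32999395 -0.27160957  0.021     ]
0 [ 4.40628221e-01  2.62748300e-01  1.29417766e+00 -4.44089210e-16
  1.58466669e+00  2.01142455e+00]
3.141592653589793 [ 4.40628221e-01  2.62748300e-01  1.29417766e+00 -4.44089210e-16
  1.58466669e+00 -1.13016811e+00]
1.5707963267948966 [ 4.40628221e-01  2.62748300e-01  1.29417766e+00 -4.44089210e-16
  1.58466669e+00  4.40628221e-01]
-1.5707963267948966 [ 4.40628221e-01  2.62748300e-01  1.29417766e+00 -4.44089210e-16
  1.58466669e+00 -2.70096443e+00]
puller [(0.84, [129.0, 117.0, 178.0, 170.0]), (0.71, [248.0, 214.0, 295.0, 262.0]), (0.59, [209.0, 146.0, 248.0, 202.0])]
orange_knob [(0.73, [341.0, 150.0, 377.0, 186.0])]
white_knob [(0.82, [414.0, 152.0, 454.0, 186.0])]
[ 3.59440212e-01  2.23171623e-01  1.34815923e+00 -8.33664701e-05
  1.57037729e+00  1.93103573e+00] 3.7333
```

View pics/w1.png

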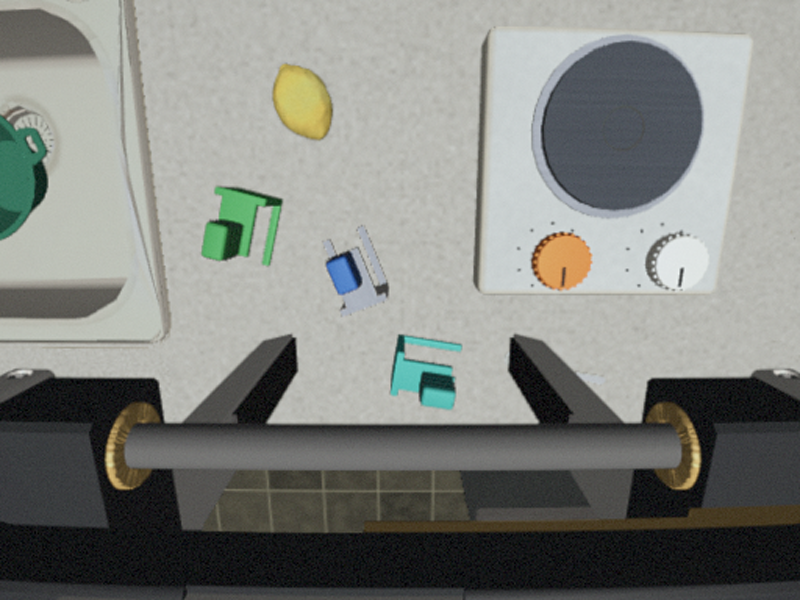

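The wrist view shows the puller at about (355,275): back plate near (365,300), prongs pointing up and slightly left. The orange knob is at (562,262) and the white one at (680,262). Next I'll take close views over the knob and the puller.

Run:
```python
from h import *
import pickle
w=pickle.load(open("w1.pkl","rb"))
S=.64
o=back(w,(359.5,167.8),.095); wh=back(w,(434.5,169),.095)
print("o",o,"w",wh, "front edge",back(w,(480*S,293*S),.055),back(w,(716*S,294*S),.055))
pt=back(w,(362*S,229*S),.006); pb=back(w,(384*S,292*S),.006); print("prong",pt,pb)
yaw=np.arctan2(*(pt-pb)[[1,0]]); print("yaw",yaw, "grip",back(w,(340*S,272*S),.106))
g=back(w,(340*S,272*S),.106)
for i,(p,y) in enumerate([((o[0]+.02,o[1]-.03),0),((g[0]+.0,g[1]),yaw)]):
    r.move_ptp([p[0],p[1],.22],down(y)); r.pause(.2)
    c=cam("wrist"); a=r.capture("wrist"); pickle.dump((c,a),open(f"k{i}.pkl","wb"))
    cv2.imwrite(f"pics/k{i}.png",cv2.resize(a[:,:,::-1],(800,600),interpolation=cv2.INTER_CUBIC))
    for n in ("puller","orange_knob","white_knob"):
        L=r.spot_in("wrist",n); print(n,[(round(d["score"],2),np.round(d["extent"],1).tolist()) for d in L])
        if i==0 and L and n!="puller":
            e=L[0]["extent"]; print(back(c,((e[0]+e[2])/2,(e[1]+e[3])/2),.095))
print(r.read_t())
```

```text
o [0.51274151 0.11688217 0.095     ] w [0.51125478 0.00790477 0.095     ] front edge [0.47538179 0.18255158 0.055     ] [ 0.4741643  -0.06278735  0.055     ]
prong [0.53616779 0.30508336 0.006     ] [0.4657991  0.28185587 0.006     ]
yaw 0.3188221598921971 grip [0.50576982 0.31596283 0.106     ]
puller [(0.86, [145.3, 253.7, 191.6, 316.0]), (0.85, [0.8, 143.9, 50.9, 199.4]), (0.67, [49.4, 169.9, 134.0, 239.7])]
orange_knob [(0.56, [212.8, 181.5, 257.3, 225.6]), (0.29, [49.6, 169.5, 136.3, 239.9])]
[0.51600129 0.11356185 0.095     ]
white_knob []
puller [(0.77, [151.8, 89.3, 217.1, 159.8]), (0.76, [254.6, 239.9, 308.1, 313.4]), (0.56, [240.5, 153.4, 274.7, 219.2])]
orange_knob [(0.9, [389.9, 211.3, 438.1, 256.8])]
white_knob []
6.25
```

View pics/k0.png

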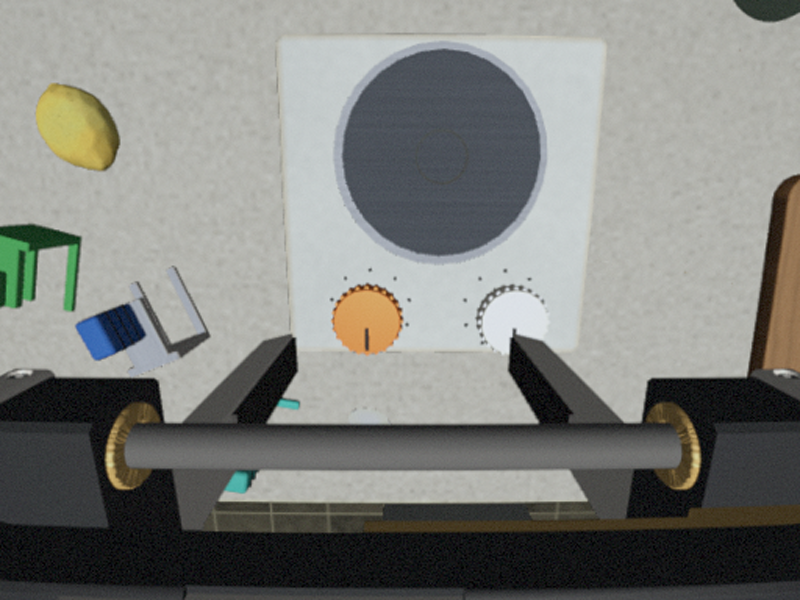

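View pics/k1.png

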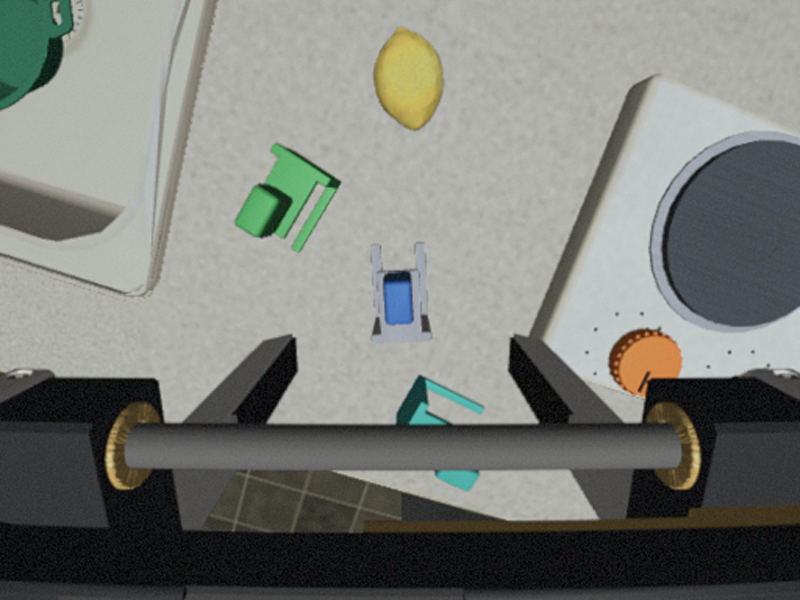

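In the close views, k0 puts the orange knob's top at (368,320) and the white knob's at (514,321). In k1 the puller is aligned with the tool: blue grip top at (398,298), prong tips at row 244. Now I'll compute the poses and grasp.

Run:
```python
from h import *
import pickle
S=.64
def seg(a,lo,hi,smin=120):
    h=cv2.cvtColor(a,cv2.COLOR_RGB2HSV); m=cv2.inRange(h,(lo,smin,60),(hi,255,255))
    n,l,s,c=cv2.connectedComponentsWithStats(m); return l,s,c
for i in (0,1):
    c,a=pickle.load(open(f"k{i}.pkl","rb"))
    l,s,ce=seg(a,5,15)
    k=1+np.argmax(s[1:,4]); x,y,w,h,A=s[k]; print("orange",s[k],ce[k])
    # fit knob: project top circle and bottom circle silhouette, match hull
    pts=cv2.findContours((l==k).astype(np.uint8),cv2.RETR_EXTERNAL,cv2.CHAIN_APPROX_NONE)[0][0]
    obs=cv2.convexHull(pts)[:,0].astype(float)
    from scipy.optimize import least_squares
    th=np.linspace(0,2*np.pi,40)
    def res(p):
        P=[proj(c,[p[0]+.026*np.cos(t),p[1]+.026*np.sin(t),z]) for t in th for z in (.077,.095)]
        H=cv2.convexHull(np.array(P,np.float32))
        return [cv2.pointPolygonTest(H,tuple(map(float,q)),True) for q in obs]
    f=least_squares(res,back(c,ce[k],.09)[:2],diff_step=1e-3); print(f.x,np.sqrt(np.mean(f.fun**2)))
p1=back(c,(371*S,245*S),.006);p2=back(c,(425.5*S,243*S),.006); d=p1-p2
print("tips",p1,p2,"width",np.linalg.norm(d),"yaw",np.arctan2(-d[0],d[1]))
l,s,ce=seg(a,105,130); k=1+np.argmax(s[1:,4]); print("blue",s[k],ce[k])
g=back(c,(398*S,297.5*S),.106); print("grip",g)
yaw=np.arctan2(-d[0],d[1]); mid=(p1+p2)/2; print("origin from tips",mid[:2]-.032*np.array([np.cos(yaw),np.sin(yaw)]))
```

```text
orange [212 182  45  45 485] [233.25773196 207.93402062]
[0.51330534 0.11428729] 0.9607056959440288
orange [ 390  211   47   43 1375] [411.93818182 230.13309091]
[0.51263409 0.11451447] 1.410217972771815
tips [0.52329157 0.34877768 0.006     ] [0.54050241 0.30201885 0.006     ] width 0.04982570463183902 yaw 0.35268721696363026
blue [246 179  18  28 475] [254.44421053 192.54526316]
grip [0.50648683 0.3163436  0.106     ]
origin from tips [0.50186666 0.3143448 ]
```

Run:
```python
from h import *
import pickle
p=np.array([.504,.3153]); y=.35
r.set_gripper(.05)
r.move_ptp([*p,.16],down(y)); print(r.move_straight([*p,.068],vel=.08,f_stop=8))
r.set_gripper(0); print("open",r.read_opening(),r.read_gripper_force(),r.read_tool_pos())
tz=r.read_tool_pos()[2]; np.save("tz.npy",tz)
r.move_straight([*p,tz+.12],vel=.1)
k=np.array([.513,.1144]); hy=-.008
r.move_ptp([k[0]-.1,k[1],tz+.12],down(hy))
r.move_straight([k[0]-.09,k[1],tz+.065],vel=.1); r.pause(.3)
c=cam("wrist"); a=r.capture("wrist"); pickle.dump((c,a),open("k2.pkl","wb"))
cv2.imwrite("pics/k2.png",cv2.resize(a[:,:,::-1],(800,600),interpolation=cv2.INTER_CUBIC))
print(r.read_tool_pos(),r.read_opening(),r.read_t())
```

```text
False
open 0.019734022772372437 29.99669373035431 [0.50397561 0.31529244 0.06800674]
[0.42320593 0.11442175 0.13343904] 0.019737083337729475 12.5917
```

View pics/k2.png

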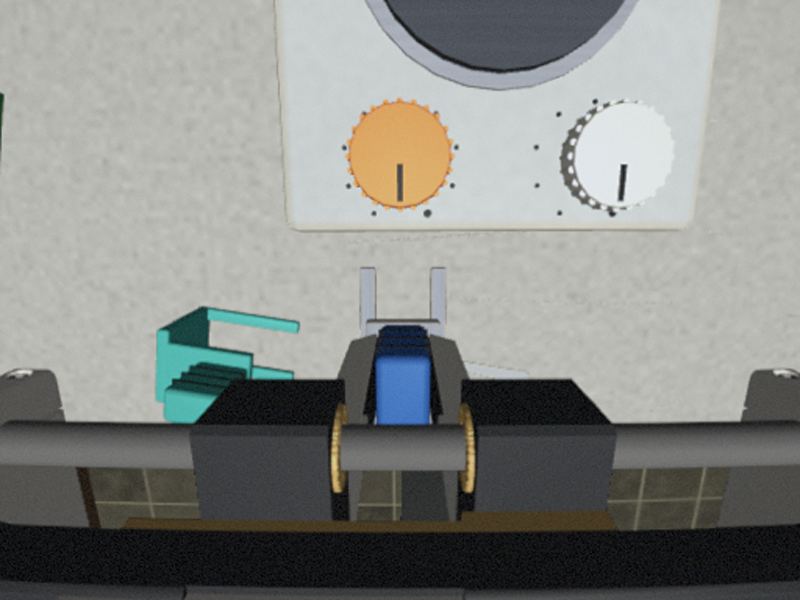

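The prongs are centred at column 403 (tips at row 268). The knob centre is at (400,154). I'll compute the small offset, insert and pull.

Run:
```python
from h import *
import pickle
c,a=pickle.load(open("k2.pkl","rb")); S=.64
t1=back(c,(359.5*S,268*S),.071); t2=back(c,(446*S,267.5*S),.071); k=back(c,(400*S,154*S),.095)
d=t1-t2; yaw=np.arctan2(-d[0],d[1]); m=(t1+t2)/2
org=m[:2]-.032*np.array([np.cos(yaw),np.sin(yaw)])
print(t1,t2,np.linalg.norm(d),"yaw",yaw,"org",org,"knob",k)
tp=np.array(r.read_tool_pos())
mv=k[:2]-org; print("move",mv)
mv=np.clip(mv,[.08,-.004],[.1,.004])
tz=float(np.load("tz.npy")); Z=tz+.0655
r.move_straight([tp[0],tp[1]+mv[1],Z],vel=.05)
print("hit",r.move_straight([tp[0]+mv[0],tp[1]+mv[1],Z],vel=.05,f_stop=5)); r.pause(.3)
print(r.read_tool_pos(),r.read_ft_force(),r.read_t())
a=r.capture("wrist"); b=r.capture("side")
im=np.vstack([a[:300],b[100:250]]); cv2.imwrite("pics/k3.png",cv2.resize(im[:,:,::-1],None,fx=1.3,fy=1.3))
```

```text
[0.45369508 0.13785551 0.071     ] [0.45357996 0.08870137 0.071     ] 0.049154281109058985 yaw -0.0023421514033675687 org [0.42163761 0.11335339] knob [0.513066   0.11412968 0.095     ]
move [0.0914284  0.00077629]
hit False
[0.51458689 0.11520479 0.1335527 ] [-0.76751443  0.53096925 -0.74146296] 15.1167
```

View pics/k3.png

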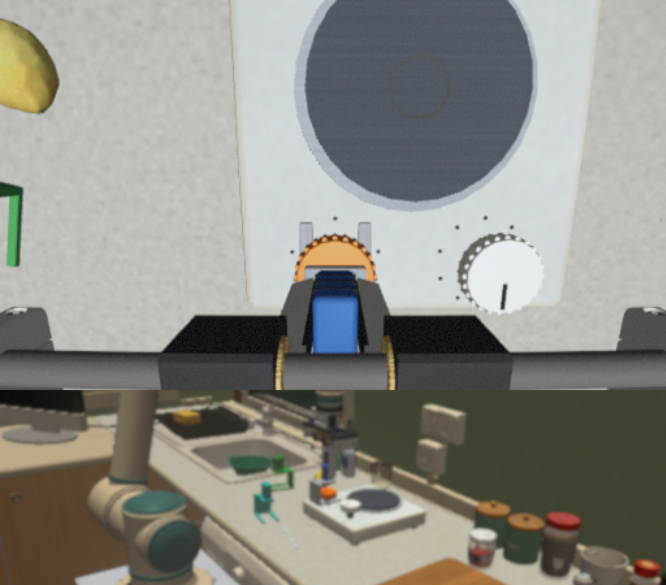

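The prongs (tips at about (306,225) and (365,225)) stick out behind the knob, which sits centred between them. Pulling up.

Run:
```python
from h import *
import pickle
p=np.array(r.read_tool_pos()); x,y,z0=p
z0=float(np.load("tz.npy"))+.0655
for dz in (.006,.009,.013,.018,.025,.035,.06):
    r.move_straight([x,y,z0+dz],vel=.02 if dz<.04 else .05); print(dz,np.round(r.read_ft_force(),1),round(r.read_tool_pos()[2],4),round(r.read_opening(),4))
r.pause(.3)
a=r.capture("wrist"); c=cam("wrist"); pickle.dump((c,a),open("k4.pkl","wb")); b=r.capture("side")
print("knob",[d["extent"] for d in r.spot_in("side","orange_knob")][:2])
im=np.vstack([a[:300],b[100:250]]); cv2.imwrite("pics/k4.png",cv2.resize(im[:,:,::-1],None,fx=1.3,fy=1.3)); print(r.read_t())
```

```text
0.006 [-0.9  0.2 -2.5] 0.1395 0.0198
0.009 [ 1.1  0.8 -8.3] 0.1421 0.0199
0.013 [-0.1  0.5 -5.9] 0.1468 0.0195
0.018 [-0.   0.4 -0.7] 0.1527 0.0198
0.025 [ 0.2 -0.4 -1.4] 0.1587 0.0202
0.035 [-1.1 -0.  -1.9] 0.1685 0.0199
0.06 [-0.4  0.6 -1.9] 0.1936 0.0201
knob [[246.7, 161.2, 262.2, 171.1]]
18.9667
```

View pics/k4.png

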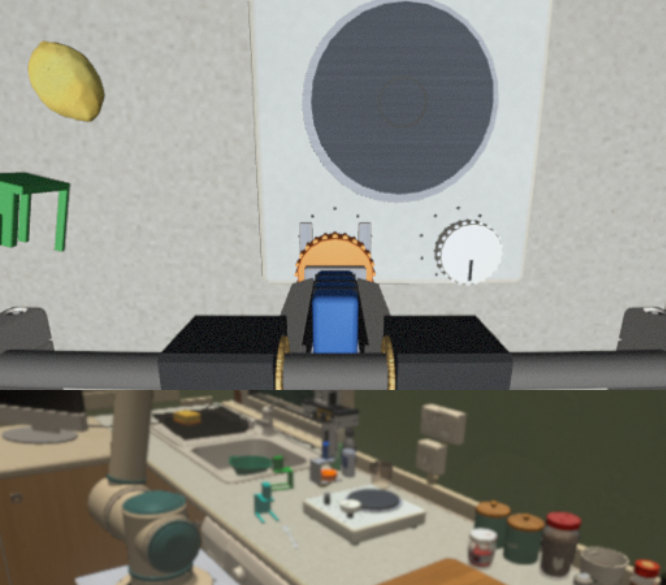

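The knob (335,262) is riding on the prongs clear of the hob; the spindle is bare in the side view. Carrying it to the board.

Run:
```python
from h import *
x,y,z=r.read_tool_pos(); tz=float(np.load("tz.npy"))
r.move_straight([x,y,.205],vel=.05)
r.move_straight([.48,-.355,.205],vel=.12); r.pause(.3)
r.move_straight([.48,-.355,tz+.035],vel=.08); r.pause(.2)
print("touch",r.move_straight([.48,-.355,tz+.012],vel=.015,f_stop=3),r.read_tool_pos(),tz+.021,r.read_ft_force())
r.set_gripper(.05); r.pause(.3)
print(r.read_ft_force(),r.read_opening(),r.read_t())
q=r.read_tool_pos(); r.move_straight([q[0],q[1],q[2]+.1],vel=.06); r.pause(.3)
a=r.capture("wrist"); b=r.capture("side")
im=np.vstack([a[:290],b[150:310]]); cv2.imwrite("pics/k5.png",cv2.resize(im[:,:,::-1],None,fx=1.3,fy=1.3)); print(r.read_t())
```

```text
touch True [ 0.47993629 -0.35496172  0.08895294] 0.08900674403357937 [-0.38604323  0.58743094  4.13719603]
[ 0.15568536 -0.80767409 -1.26540773] 0.05015405902381675 27.2583
29.475
```

View pics/k5.png

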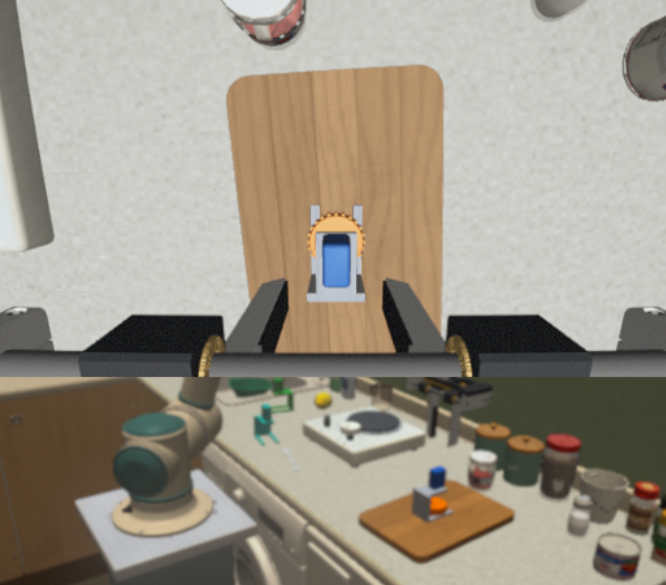

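The puller stands upright on the board at (336,262) with the orange knob on its prongs, and the gripper is clear.

```bash
python3 -c "
from workcell import r
print(r.hand_in())"
```

```text
the job is handed in; nothing more can be done
None
```

The orange knob is off the hob and lying on the puller's prongs, the puller stands upright on the chopping board, the white knob is still on the hob, and I handed the job in after about 30 s of the 61 s limit (no verdict was returned).

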